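# Change the label roll on the bench dispenser

### The arm

A 6-joint arm with a two-finger parallel gripper is mounted at the origin on the work surface. World frame = base frame: x ahead of the robot, y to its left, z up, the work surface at z = 0. Lengths are in m, angles in rad, forces in N, time in s.
With the tool pointing down it reaches from about 0.3 to 0.775 m from the base axis. Payload 14.6 kg.
Tool frame: the origin (TCP) lies midway between the tips of the shut fingers; the grasp point (between the pads) lies 19 mm behind it (manip.hold_point_z is the distance from the TCP to the grasp point, in m); y points along the fingers, x is the direction in which the jaws open and shut, and the axes are right-handed (so a half turn about y gives the same grasp; the last joint's range is limited). The gripper opens to 85 mm and grips with 20 to 120 N. Pads are 22 mm wide; open, the fingers measure 114 mm over their backs; the gripper's body (76 mm by 85 mm) begins 54 mm behind the grasp point. The pads swing forward as they close: fully open they stand 13 mm farther back than shut.
Start: joints at [-1.273, 0.3, 1.521, -0, 1.321, -0.067], TCP at [0.196, -0.514, 0.231] pointing down, gripper open.
Joint ranges: [-3.03, 3.03], [-0.79, 2.21], [0.23, 2.52], [-1.04, 4.18], [0, 3.07], [-2.55, 2.55]. Speed limits (rad/s): [2.22, 2.22, 2.57, 3.14, 3.14, 3.14].

### API

Orientations are given as a rotation vector (axis times angle).
In Python, from plant import sensors, get_image, manip gives the robot as it stands.
- The arm moves only by the tool arm_command, never from a script. Its argument "steps" is a list of rows, each a list of 2 entries, a list of its own where there are three numbers: the shift along the world's x, y, z in m, then the turn about the world's z in degrees. A call has 1 to 20 rows; each row is the pose to reach, as a shift and turn from the pose commanded when the call began; what a row does not reach only later rows make up. A row lasts 1/10 s, in which the tool goes at most 50 mm and 8.59 degrees, less where a joint would pass 70% of its speed; a pose out of reach is approached as far as the arm can. A call with a gripper value outside its range is refused whole. "hand" is the gripper's target within -1 to 1 (fully open at 1, half-way at 0, shut at -1), set as the call begins (left out, the last holds). The fingers move at their own pace and stop on an object; the grip force is fixed at half the most. Time passes only in rows, so rows that repeat a pose let the fingers close. It gives the time, the measured TCP pose, the force and the opening at its end, in the units of the state.
- sensors.get_state(): the state, without advancing time (a new reading comes with each control period).
- get_image(name): name is "scene" or "top" or "wrist"; returns a dict with "color" (400x640x3 uint8, red, green, blue), "fov_y" (degrees; the focal length in pixels is half the picture's height over the tangent of half this angle, whatever the lens; pixels are square), "cx", "cy" (the principal point, pixels), "R" (3x3) and "t" (3): a world point X has camera coordinates R X + t; the wrist camera has in their place "hand_eye" (4x4, takes a point from camera to tool coordinates, whose origin is the TCP and whose axes are the tool frame's). Camera axes: x right, y down, z forward; pixel columns grow to the right and rows downward; lengths in m; the calibration is good to about 2 mm. The wrist camera is an equidistant fisheye: a pixel r from the principal point sees the ray r / f radians off the axis. A picture is of the moment at which its call begins: read the wrist's pose just before it. There is no depth.
- manip.job_done(): hands the job in, once; it reports no verdict.
The state is a dict: "clock": time; "joint_positions": joint angles; "joint_velocities": joint speeds; "joint_torque": joint torques, N m; "ee_pos": TCP position; "orientation": TCP orientation; "force": force on the tool from outside, world axes, zero at the start; "wrist_torque": the same for the moment, N m; "opening": finger opening in m.
Only numpy, scipy, OpenCV 4.12 (cv2) and the standard library are available. Lean on these libraries where they do the work, as an engineer would, in place of code of your own. Each camera call takes 0.05 s, during which the arm holds its last target.

### The job

The label dispenser on the laboratory bench has run out. Take the bare cardboard core off its upright spindle and put it in the open waste tray, then slip the full-width label roll (the one as tall as the core, not the narrow one) onto the spindle, lowering it gently rather than letting it drop, until it sits flat on the base plate. Let go of it, and leave the other things on the bench where they stand.

Things in the scene. Friction and masses are not known exactly. Their poses are not given: they have to be found in the camera images.
- stand: label dispenser, fixed to the bench: grey base plate 130 x 110 mm, 12 mm thick, with one upright steel spindle 20 mm in diameter, its last 12 mm tapering to 10 mm. Origin on the spindle's axis at bench level, z up; the plate reaches from -60 to +70 mm along its x and 55 mm either side along y. A low tear-off bar (100 mm along y, top 39 mm above the bench) stands on the plate at x = +58 to +68 mm
- spindle_foot (a point): centre of the spindle where it meets the top of the base plate, 12 mm above the bench
- spindle_tip (a point): centre of the spindle's flat top, 85 mm above the plate (97 mm above the bench)
- empty_core: bare brown cardboard core, an open tube 80 mm tall, 34 mm outside and 26 mm inside diameter, about 30 g; at the start it stands loosely on the plate with the spindle through it, the spindle's tip showing 5 mm above it. Origin at the centre of its lower end, z along its axis
- core_middle (a point): centre of the empty core, on its axis, 40 mm from either end
- label_roll: full-width roll of white labels standing upright on the bench: 80 mm tall, 62 mm outside diameter, on a brown cardboard core with a 26 mm hole right through; firm, about 160 g. Origin at the centre of its underside, z along its axis, up
- waste_tray: open grey plastic tray fixed to the bench, 150 mm (its x) by 130 mm (its y), 40 mm high, walls and floor about 4 mm thick. Origin at the centre of its underside, z up
- narrow_roll: bystander: narrow roll of white tape standing on the bench, same diameters (62 mm, hole 26 mm) but only 34 mm tall. Origin at the centre of its underside
- stain_bottle: bystander: capped amber bottle, 56 mm in diameter, 130 mm tall. Origin at the centre of its underside
- tube_rack: bystander: white rack with capped tubes, 70 mm (its x) by 190 mm (its y), 96 mm high. Origin at the centre of its underside
- slide_box: bystander: flat blue box for microscope slides, 92 x 192 mm, 34 mm high. Origin at the centre of its underside
- beaker: bystander: glass beaker, 68 mm in diameter, 90 mm tall. Origin at the centre of its underside
- dishes: bystander: stack of three flat round dishes, 92 mm in diameter, 44 mm high. Origin at the centre of its underside
- tally: bystander: round steel hand counter, 52 mm in diameter, 42 mm high. Origin at the centre of its underside
Things that resemble listed ones, but are neither listed nor needed, are in the scene too. What is shaped like the label_roll but turquoise is not meant. Leave any green look-alike of the empty_core alone.

How it is judged:
By the outcome, as a careful person would: the job done as asked, in the order asked, and still so for the second after the job is handed in, with the robot touching nothing.
It also fails if it takes over 64 s, if anything falls off the work surface, if the arm or the gripper's body presses on something with over 40 N, if the wrist force passes 120 N, or if a joint passes its speed limit or range.

## Working session

There is one attempt and no reset: what is moved stays moved. The work goes in short steps, Python scripts to look and compute and a tool call to move; the robot and the scene stay as the last step left them, time stands still between calls to the robot, and variables do not carry over. Pictures are saved under pics/ and viewed, and the job is handed in when it is done.

Besides the shell and the picture viewer there is one more tool, called after ">>>" by a JSON object that holds its "op" and its "data". arm_command: Moves the arm, as the interface text tells. Its arguments: {"type":"object","properties":{"steps":{"type":"array","items":{"type":"array"}},"hand":{"type":"number"}},"required":["steps"]}

```bash
mkdir -p pics; ls
python3 - <<'E'
from plant import sensors,get_image,manip
import cv2,pickle
s=sensors.get_state();print(s)
for n in("scene","top","wrist"):
    d=get_image(n);pickle.dump(d,open(f"pics/{n}0.pkl","wb"));cv2.imwrite(f"pics/{n}0.png",d["color"][:,:,::-1])
    print(n,{k:v for k,v in d.items() if k!="color"})
print(manip.hold_point_z)
E
```

```text
pics
{'clock': 0.0, 'joint_positions': array([-1.27261568e+00,  3.00485034e-01,  1.52159996e+00,  4.54660575e-06,
        1.32073688e+00, -6.66164000e-02]), 'joint_velocities': array([-0.00070946, -0.00032048, -0.00018095, -0.00072014, -0.00044593,
       -0.00096137]), 'joint_torque': array([ 2.96711978e-04, -5.43501341e+01, -3.61796129e+01, -3.38609857e-05,
        3.92479298e-03,  2.25254473e-05]), 'ee_pos': array([ 0.19613421, -0.51357272,  0.2307057 ]), 'orientation': array([-1.35919677,  0.93710433, -0.93551763]), 'force': array([-0.76158603,  0.56727283, -0.24969224]), 'wrist_torque': array([-0.00944668,  0.0259886 ,  0.01459794]), 'opening': 0.08552504596939903}
scene {'fov_y': 51.45664519033979, 'cx': 316.70594613758766, 'cy': 198.79433035807025, 'R': array([[-0.37138426,  0.9284699 , -0.00416837],
       [ 0.77783048,  0.30867131, -0.54745024],
       [-0.50700442, -0.20655669, -0.83682785]]), 't': array([ 0.15055145, -0.40083793,  1.42462918])}
top {'fov_y': 46.562331764564604, 'cx': 321.3798037268606, 'cy': 195.50864994891413, 'R': array([[-0.02446998, -0.99956891, -0.01622411],
       [-0.99120194,  0.02637041, -0.12970473],
       [ 0.13007665,  0.0129075 , -0.99141992]]), 't': array([0.0889918 , 0.56628693, 1.49682693])}
wrist {'fov_y': 65.70646984690485, 'cx': 315.3581838551932, 'cy': 193.5612842974251, 'hand_eye': array([[ 9.99999932e-01, -2.58524043e-04, -2.63274504e-04,
         1.09770411e-03],
       [ 1.84975017e-04, -2.66142264e-01,  9.63933743e-01,
        -1.43272763e-01],
       [-3.19268521e-04, -9.63933726e-01, -2.66142198e-01,
         6.69339761e-02],
       [ 0.00000000e+00,  0.00000000e+00,  0.00000000e+00,
         1.00000000e+00]])}
0.0187
```

View pics/scene0.png

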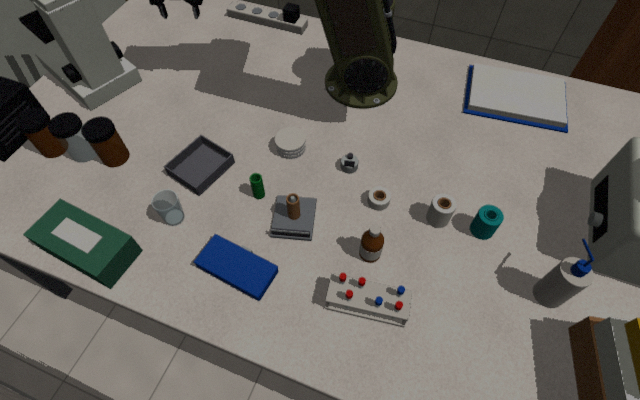

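View pics/top0.png

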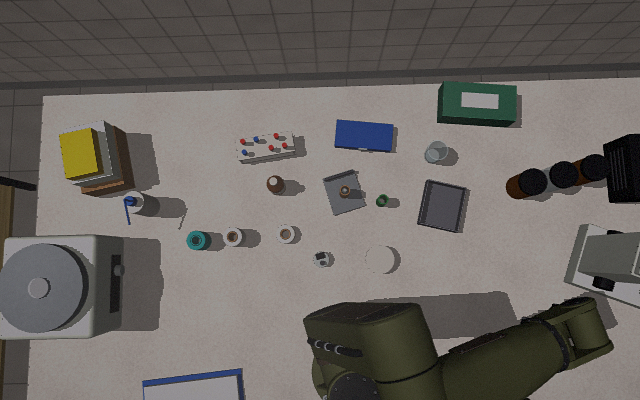

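View pics/wrist0.png

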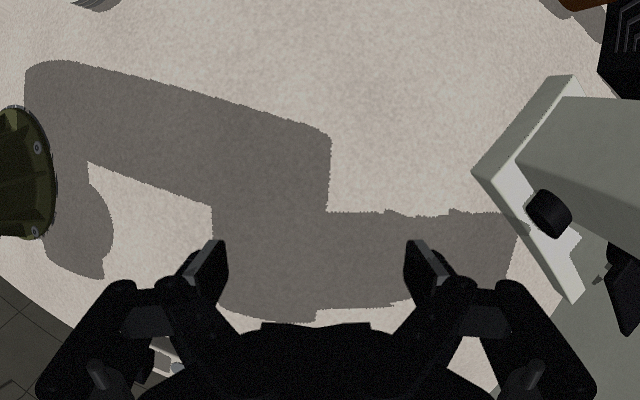

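Run:
```python
import cv2,numpy as np
t=cv2.imread("pics/top0.png");s=cv2.imread("pics/scene0.png")
def z(im,x0,x1,y0,y1,k): return cv2.resize(im[y0:y1,x0:x1],None,fx=k,fy=k,interpolation=cv2.INTER_CUBIC)
cv2.imwrite("pics/c1.png",z(t,180,480,160,260,2.6))
cv2.imwrite("pics/c2.png",z(s,240,340,160,245,6))
cv2.imwrite("pics/c3.png",z(s,330,520,150,250,4))
```

```text
(no output)
```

View pics/c1.png

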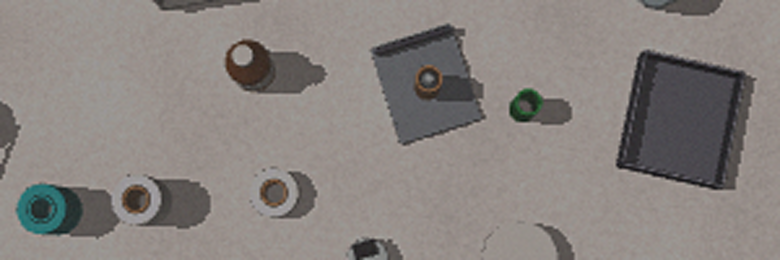

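View pics/c2.png

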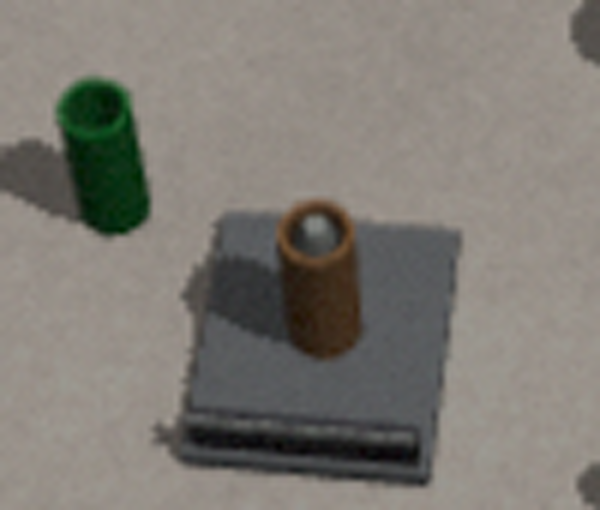

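View pics/c3.png

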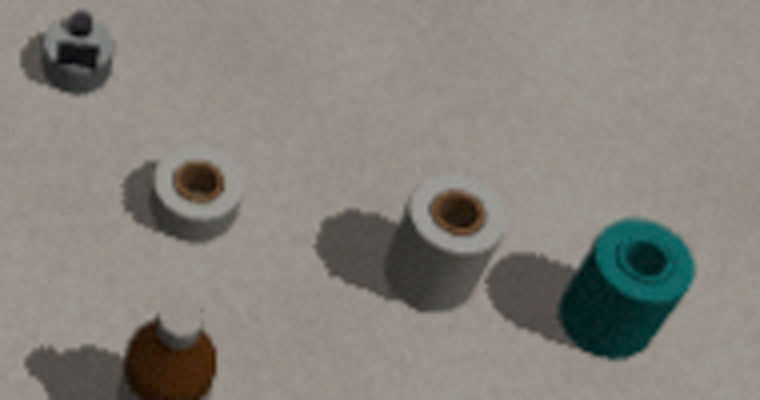

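```bash
cat > h.py <<'E'
import numpy as np,pickle
def load(p): return pickle.load(open(p,"rb"))
def ray(d,u,v):
    f=200/np.tan(np.radians(d["fov_y"])/2)
    r=d["R"].T@np.array([(u-d["cx"])/f,(v-d["cy"])/f,1]);return -d["R"].T@d["t"],r
def onz(d,u,v,z):
    c,r=ray(d,u,v);return c+r*(z-c[2])/r[2]
def tri(L):
    A=np.zeros((3,3));b=np.zeros(3)
    for d,u,v in L:
        c,r=ray(d,u,v);r/=np.linalg.norm(r);P=np.eye(3)-np.outer(r,r);A+=P;b+=P@c
    return np.linalg.solve(A,b)
def proj(d,X):
    f=200/np.tan(np.radians(d["fov_y"])/2);c=d["R"]@X+d["t"];return d["cx"]+f*c[0]/c[2],d["cy"]+f*c[1]/c[2]
E
python3 - <<'E'
from h import *
np.set_printoptions(precision=4,suppress=True)
T=load("pics/top0.pkl");S=load("pics/scene0.pkl")
for n,s,t,z in [("core",(292.8,198.8),(345,190.8),.092),("label",(444.8,203),(232.7,236.5),.08),("narrow",(379.5,195.5),(285.4,233.8),.034),("green",(255.8,177.5),(382.3,199.6),.08),("turq",(490.8,214.5),(196.2,240),.08)]:
    print(n,onz(S,*s,z)[:2],onz(T,*t,z)[:2],tri([(S,*s),(T,*t)]))
c=lambda x,y:(x/2.6+180,y/2.6+160)
tr=[onz(T,*c(*p),.04)[:2] for p in [(645,52),(745,73),(727,188),(618,166)]];print("tray",np.array(tr),np.mean(tr,0))
b=[onz(T,*c(*p),z)[:2] for p,z in [((375,50),.039),((452,27),.039),((405,143),.012),((485,118),.012)]];print("stand",np.array(b))
b=[onz(S,u/6+240,v/6+160,.012)[:2] for u,v in [(180,460),(430,482),(460,232),(225,213)]];print("stand",np.array(b),np.mean(b,0))
import cv2
from plant import sensors
from scipy.spatial.transform import Rotation as R
print(R.from_rotvec(sensors.get_state()["orientation"]).as_matrix())
E
```

```text
core [0.5784 0.0043] [ 0.5744 -0.0018] [ 0.5746 -0.0001  0.0844]
label [0.4401 0.3662] [0.4388 0.3593] [0.4385 0.3633 0.0766]
narrow [0.448  0.2009] [0.4454 0.1956] [0.4452 0.1983 0.0289]
green [ 0.5456 -0.1183] [ 0.5444 -0.1205] [ 0.5444 -0.1201  0.0775]
turq [0.4315 0.4805] [0.4306 0.4759] [0.4306 0.4787 0.0779]
tray [[ 0.6103 -0.2786]
 [ 0.58   -0.403 ]
 [ 0.4357 -0.3713]
 [ 0.4666 -0.2371]] [ 0.5231 -0.3225]
stand [[ 0.6223  0.0637]
 [ 0.6494 -0.0353]
 [ 0.5049  0.0284]
 [ 0.5344 -0.0752]]
stand [[ 0.6624 -0.0286]
 [ 0.6321  0.0766]
 [ 0.5072  0.0407]
 [ 0.5376 -0.0646]] [0.5848 0.006 ]
[[ 0.3568 -0.0003  0.9342]
 [-0.9342  0.0009  0.3568]
 [-0.0009 -1.      0.0001]]
```

The white 80 mm roll at scene pixel (445,203) is the label_roll: it is tall, with a brown core. The one at (380,196) is the narrow roll, and the turquoise one at (491,215) and the green tube at (256,178) are decoys. The empty core is on the stand at (293,199). The top view agrees on all of these. I'll move over the stand first.

>>> {"op": "arm_command", "data": {"steps": [[[0.03,0.04,0],0],[[0.06,0.08,0],0],[[0.09,0.12,0],0],[[0.12,0.16,0],0],[[0.15,0.2,0],0],[[0.18,0.24,0],0],[[0.21,0.28,0],0],[[0.24,0.32,0],0],[[0.27,0.36,0],0],[[0.3,0.4,0],0],[[0.33,0.44,0],0],[[0.355,0.48,0],0],[[0.37,0.505,0],0],[[0.38,0.515,0],0],[[0.38,0.515,0],0],[[0.38,0.515,0],0],[[0.38,0.515,0],0]], "hand": 1}}

```text
clock: 1.85
ee_pos: [0.5758, -0.0, 0.2314]
orientation: [-1.36, 0.937, -0.938]
force: [-0.5, -0.2, 0.4]
opening: 0.0857
```

```bash
cat >> h.py <<'E'
import cv2
from scipy.spatial.transform import Rotation as Ro
def wshot(name):
    from plant import sensors,get_image
    s=sensors.get_state();d=get_image("wrist");d["p"]=s["ee_pos"];d["Rt"]=Ro.from_rotvec(s["orientation"]).as_matrix()
    pickle.dump(d,open(f"pics/{name}.pkl","wb"));cv2.imwrite(f"pics/{name}.png",d["color"][:,:,::-1])
    print(s["clock"],s["ee_pos"],s["joint_positions"],s["force"],s["opening"]);return d
def wonz(d,u,v,z):
    f=200/np.tan(np.radians(d["fov_y"])/2);a=np.array([u-d["cx"],v-d["cy"]]);r=np.hypot(*a);th=r/f
    k=np.array([*(a/r*np.sin(th)),np.cos(th)]);H=d["hand_eye"]
    c=d["Rt"]@H[:3,3]+d["p"];w=d["Rt"]@H[:3,:3]@k;return c+w*(z-c[2])/w[2]
def wproj(d,X):
    f=200/np.tan(np.radians(d["fov_y"])/2);H=np.linalg.inv(d["hand_eye"])
    q=d["Rt"].T@(np.asarray(X)-d["p"]);q=H[:3,:3]@q+H[:3,3];n=np.hypot(q[0],q[1]);th=np.arctan2(n,q[2])
    return d["cx"]+f*th*q[0]/n,d["cy"]+f*th*q[1]/n
E
python3 -c "
from h import *;wshot('w1')"
```

```text
1.85 [ 5.75786325e-01 -2.86914572e-05  2.31394642e-01] [-6.36011948e-02  3.57439614e-01  1.44464971e+00 -1.36894452e-04
  1.33950921e+00  1.14383471e+00] [-0.50416385 -0.21067183  0.35698352] 0.08569143947908436
```

View pics/w1.png

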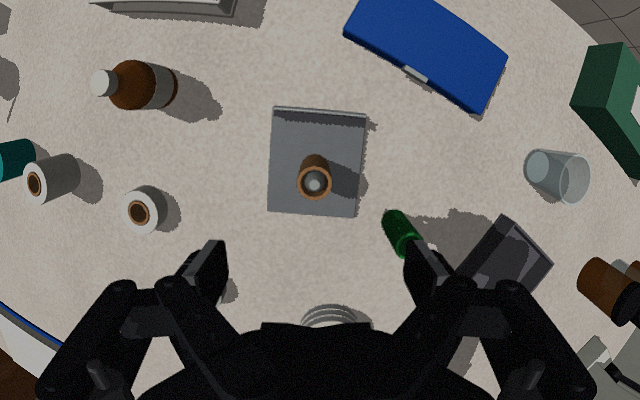

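Run:
```python
from h import *
im=cv2.imread("pics/w1.png")
cv2.imwrite("pics/c4.png",cv2.resize(im[95:225,255:385],None,fx=4.6,fy=4.6,interpolation=cv2.INTER_CUBIC))
cv2.imwrite("pics/c5.png",cv2.resize(im[130:240,0:180],None,fx=4.4,fy=4.4,interpolation=cv2.INTER_CUBIC))
d=load("pics/w1.pkl")
g=cv2.cvtColor(im,cv2.COLOR_BGR2HSV).astype(int)
m=((g[...,0]>4)&(g[...,0]<20)&(g[...,1]>110)&(g[...,2]>60)).astype(np.uint8)
n,l,st,c=cv2.connectedComponentsWithStats(m)
for i in range(1,n):
    if st[i,4]>80: print(st[i],c[i])
print("hold",wproj(d,d["p"]-d["Rt"][:,1]*.0187),"tcp",wproj(d,d["p"]))
```

```text
[112  60  24  13 155] [123.52258065  65.83870968]
[109  96  19  13 114] [117.13157895 101.44736842]
[297 154  35  46 545] [313.05321101 178.17431193]
[ 27 172  14  24 104] [ 33.57692308 183.14423077]
[128 201  21  24 158] [138.53797468 212.5       ]
hold (np.float64(313.02903657868353), np.float64(262.8329363386632)) tcp (np.float64(313.28974545655586), np.float64(245.48954484374627))
```

View pics/c4.png

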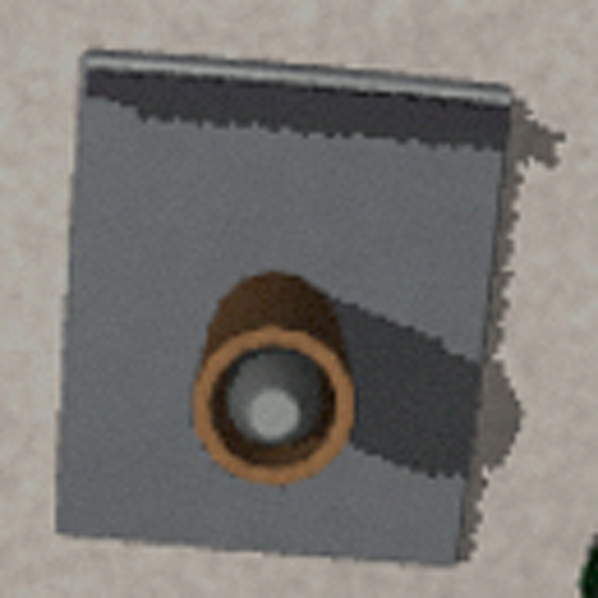

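View pics/c5.png

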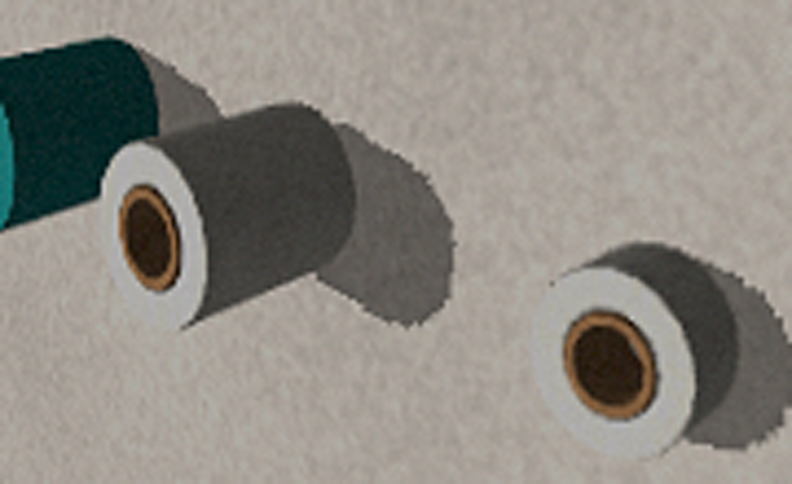

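Run:
```python
from h import *
np.set_printoptions(precision=4,suppress=True)
d=load("pics/w1.pkl")
a=lambda u,v:(u/4.6+255,v/4.6+95)
print("rim",wonz(d,*a(274,406),.092),"tip",wonz(d,*a(274,415),.097))
p,q=wonz(d,*a(58,533),.012),wonz(d,*a(457,563),.012);print(p,q,np.linalg.norm(p-q),np.degrees(np.arctan2(*(p-q)[1::-1])))
p,q=wonz(d,*a(85,55),.039),wonz(d,*a(510,92),.039);print(p,q,np.linalg.norm(p-q))
print("label",wonz(d,149/4.4,239/4.4+130,.08),"narrow",wonz(d,611/4.4,365/4.4+130,.034))
```

```text
rim [ 0.5749 -0.0007  0.092 ] tip [ 0.5743 -0.0009  0.097 ]
[0.5031 0.0348 0.012 ] [ 0.5335 -0.0693  0.012 ] 0.10855193453531325 106.28366585366814
[0.6265 0.0663 0.039 ] [ 0.6539 -0.0299  0.039 ] 0.10006435816552733
label [0.4372 0.3613 0.08  ] narrow [0.444  0.1962 0.034 ]
```

>>> {"op": "arm_command", "data": {"steps": [[[-0.001,-0.001,-0.03],0],[[-0.001,-0.001,-0.065],0],[[-0.001,-0.001,-0.1],0],[[-0.001,-0.001,-0.135],0],[[-0.001,-0.001,-0.16],0],[[-0.001,-0.001,-0.175],0],[[-0.001,-0.001,-0.181],0],[[-0.001,-0.001,-0.181],0],[[-0.001,-0.001,-0.181],0]]}}

```text
clock: 2.8
ee_pos: [0.5759, 0.0, 0.0516]
orientation: [-1.359, 0.935, -0.938]
force: [-0.9, -0.3, 0.1]
opening: 0.0851
```

>>> {"op": "arm_command", "data": {"steps": [[[0,0,0],0],[[0,0,0],0],[[0,0,0],0],[[0,0,0],0],[[0,0,0],0],[[0,0,0],0],[[0,0,0],0],[[0,0,0],0],[[0,0,0],0],[[0,0,0],0]], "hand": -1}}

```text
clock: 3.8
ee_pos: [0.5755, 0.0002, 0.0507]
orientation: [-1.36, 0.936, -0.937]
force: [-1.6, 0.2, 5.9]
opening: 0.0324
```

```bash
python3 -c "
from h import *;wshot('w2')"
```

```text
3.8 [5.75461025e-01 1.66017608e-04 5.07307688e-02] [-6.33299440e-02  5.62632762e-01  1.60253522e+00 -7.27930216e-05
  9.75722836e-01  1.14269024e+00] [-1.60692914  0.22333562  5.87855541] 0.03241863453166405
```

View pics/w2.png

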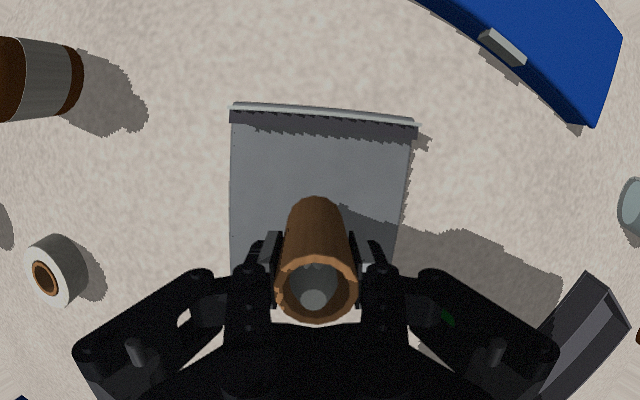

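>>> {"op": "arm_command", "data": {"steps": [[[0,0,0.01],0],[[0,0,0.03],0],[[0,0,0.055],0],[[0,0,0.08],0],[[0,0,0.105],0],[[0,0,0.13],0],[[0,0,0.14],0],[[0,0,0.14],0]]}}

```text
clock: 4.65
ee_pos: [0.5756, 0.0002, 0.1915]
orientation: [-1.359, 0.935, -0.938]
force: [-0.0, 0.6, -1.0]
opening: 0.0327
```

```bash
python3 -c "
from h import *;wshot('w3')"
```

```text
4.65 [5.75606240e-01 1.84826154e-04 1.91523643e-01] [-6.33161966e-02  3.89248161e-01  1.49609799e+00  2.28167346e-05
  1.25391610e+00  1.14267430e+00] [-0.00547433  0.58946608 -1.03487572] 0.032737561328913305
```

View pics/w3.png

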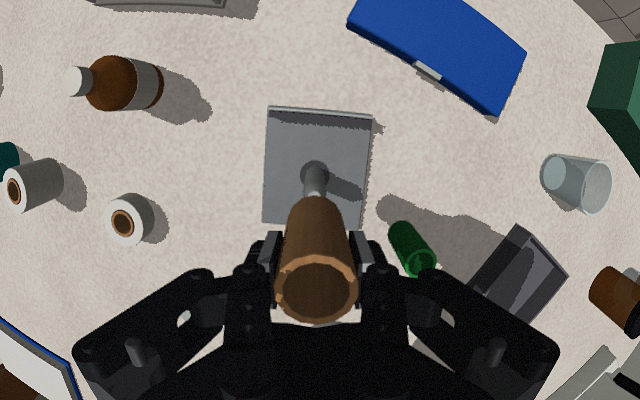

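>>> {"op": "arm_command", "data": {"steps": [[[-0.003,-0.02,0],0],[[-0.008,-0.05,0],0],[[-0.014,-0.085,0],0],[[-0.02,-0.125,0],0],[[-0.026,-0.165,0],0],[[-0.033,-0.205,0],0],[[-0.04,-0.245,0],0],[[-0.046,-0.28,0],0],[[-0.05,-0.305,0],0],[[-0.052,-0.32,0],0],[[-0.052,-0.32,0],0],[[-0.052,-0.32,-0.02],0],[[-0.052,-0.32,-0.05],0],[[-0.052,-0.32,-0.08],0],[[-0.052,-0.32,-0.105],0],[[-0.052,-0.32,-0.125],0],[[-0.052,-0.32,-0.135],0],[[-0.052,-0.32,-0.135],0]]}}

```text
clock: 6.5
ee_pos: [0.523, -0.3186, 0.0539]
orientation: [-1.36, 0.938, -0.934]
force: [0.3, 0.6, -0.3]
opening: 0.0327
```

```bash
python3 -c "
from h import *;wshot('w4')"
```

```text
6.5 [ 0.5229715  -0.31856655  0.05391421] [-6.06957211e-01  6.28585093e-01  1.48344941e+00  1.00617842e-04
  1.03215062e+00  5.98042447e-01] [ 0.34930487  0.64867614 -0.25306738] 0.03269714886617767
```

View pics/w4.png

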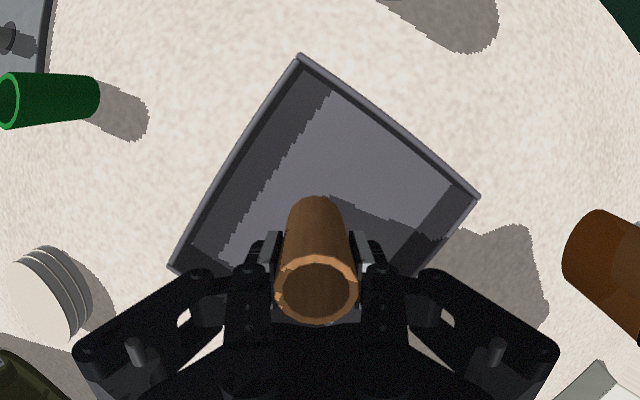

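>>> {"op": "arm_command", "data": {"steps": [[[0,0,-0.003],0],[[0,0,-0.006],0],[[0,0,-0.009],0],[[0,0,-0.011],0],[[0,0,-0.011],0],[[0,0,-0.011],0]]}}

```text
clock: 7.15
ee_pos: [0.5232, -0.3199, 0.0443]
orientation: [-1.36, 0.936, -0.937]
force: [0.1, 0.2, -0.4]
opening: 0.0331
```

>>> {"op": "arm_command", "data": {"steps": [[[0,0,-0.0015],0],[[0,0,-0.0015],0],[[0,0,-0.0015],0]]}}

```text
clock: 7.45
ee_pos: [0.5233, -0.3199, 0.0428]
orientation: [-1.36, 0.936, -0.937]
force: [-0.5, -0.4, -0.5]
opening: 0.0328
```

>>> {"op": "arm_command", "data": {"steps": [[[0,0,0],0],[[0,0,0],0],[[0,0,0],0],[[0,0,0],0],[[0,0,0],0],[[0,0,0],0],[[0,0,0],0],[[0,0,0],0],[[0,0,0.01],0],[[0,0,0.03],0],[[0,0,0.06],0],[[0,0,0.1],0],[[0,0,0.14],0],[[0,0,0.17],0],[[0,0,0.185],0],[[0,0,0.19],0],[[0,0,0.19],0]], "hand": 1}}

```text
clock: 9.15
ee_pos: [0.5232, -0.3198, 0.2333]
orientation: [-1.36, 0.936, -0.937]
force: [1.0, -0.1, -0.6]
opening: 0.0856
```

```bash
python3 -c "
from h import *;wshot('w5')"
```

```text
9.15 [ 0.5231996  -0.31978513  0.23331142] [-6.08333998e-01  4.40314780e-01  1.32546309e+00 -2.88299299e-05
  1.37501668e+00  5.97632096e-01] [ 1.02703707 -0.1488966  -0.59382469] 0.08555751317765999
```

View pics/w5.png

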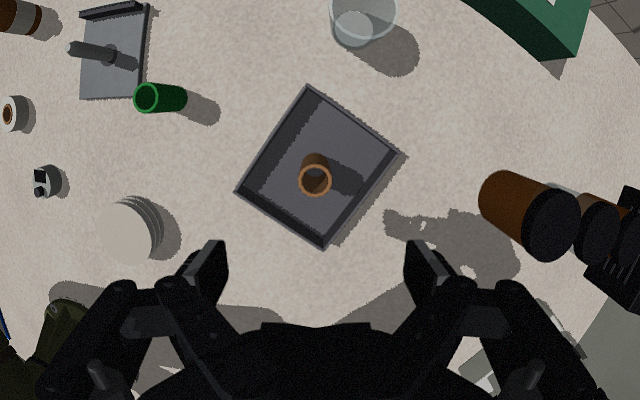

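The core stands upright in the tray, with its rim at pixel (315,180). Next is the label roll.

>>> {"op": "arm_command", "data": {"steps": [[[-0.003,0.02,0],0],[[-0.007,0.055,0],0],[[-0.012,0.1,0],0],[[-0.018,0.145,0],0],[[-0.024,0.19,0],0],[[-0.03,0.235,0],0],[[-0.035,0.28,0],0],[[-0.04,0.325,0],0],[[-0.046,0.37,0],0],[[-0.052,0.415,0],0],[[-0.057,0.46,0],0],[[-0.063,0.505,0],0],[[-0.069,0.55,0],0],[[-0.074,0.595,0],0],[[-0.08,0.635,0],0],[[-0.083,0.665,0],0],[[-0.085,0.682,0],0],[[-0.085,0.682,0],0],[[-0.085,0.682,0],0],[[-0.085,0.682,0],0]]}}

```text
clock: 11.2
ee_pos: [0.4386, 0.361, 0.2326]
orientation: [-1.36, 0.937, -0.937]
force: [0.7, -0.0, 1.0]
opening: 0.0849
```

```bash
python3 -c "
from h import *;wshot('w6')
im=cv2.imread('pics/w6.png');cv2.imwrite('pics/c6.png',cv2.resize(im[130:230,220:400],None,fx=4.4,fy=4.4,interpolation=cv2.INTER_CUBIC))"
```

```text
11.2 [0.43857423 0.36103231 0.23264968] [ 6.24313875e-01  3.39393263e-01  1.46588524e+00 -1.50084655e-04
  1.33669138e+00  1.83156761e+00] [ 0.73693118 -0.03280347  0.95827932] 0.0848946619725696
```

View pics/w6.png

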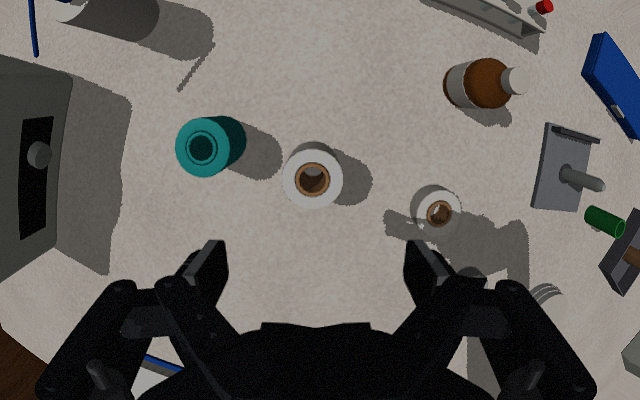

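View pics/c6.png

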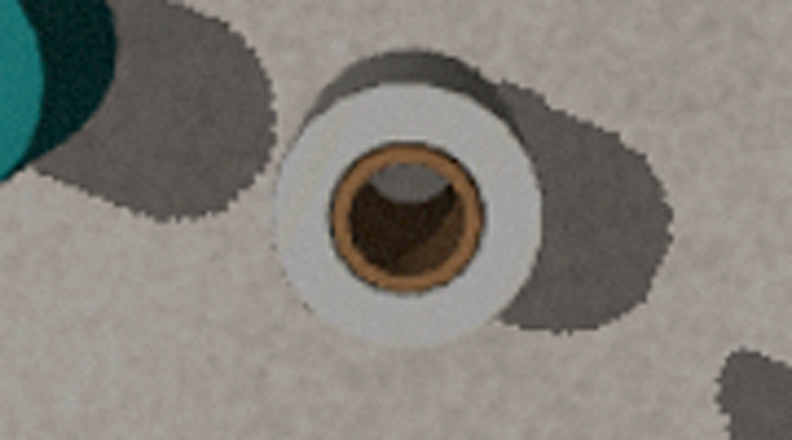

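```bash
python3 -c "
from h import *
d=load('pics/w6.pkl');p=wonz(d,408/4.4+220,217/4.4+130,.08);print(p,p-d['p'], d['Rt'])"
```

```text
[0.43771228 0.36232836 0.08      ] [-0.00086195  0.00129605 -0.15264968] [[ 3.55620108e-01 -2.20730448e-04  9.34630563e-01]
 [-9.34630559e-01 -3.38955764e-04  3.55620026e-01]
 [ 2.38302249e-04 -9.99999918e-01 -3.26840907e-04]]
```

>>> {"op": "arm_command", "data": {"steps": [[[-0.001,0.001,-0.03],0],[[-0.001,0.001,-0.065],0],[[-0.001,0.001,-0.1],0],[[-0.001,0.001,-0.135],0],[[-0.001,0.001,-0.165],0],[[-0.001,0.001,-0.185],0],[[-0.001,0.001,-0.198],0],[[-0.001,0.001,-0.204],0],[[-0.001,0.001,-0.204],0],[[-0.001,0.001,-0.204],0]]}}

```text
clock: 12.25
ee_pos: [0.4377, 0.3634, 0.0298]
orientation: [-1.359, 0.936, -0.937]
force: [-0.0, 1.5, 0.2]
opening: 0.0856
```

>>> {"op": "arm_command", "data": {"steps": [[[0,0,0],0],[[0,0,0],0],[[0,0,0],0],[[0,0,0],0],[[0,0,0],0],[[0,0,0],0],[[0,0,0],0],[[0,0,0],0],[[0,0,0],0],[[0,0,0],0]], "hand": -1}}

```text
clock: 13.25
ee_pos: [0.4377, 0.3635, 0.03]
orientation: [-1.358, 0.936, -0.937]
force: [-1.2, -1.3, 7.0]
opening: 0.061
```

```bash
python3 -c "
from h import *;wshot('w7')"
```

```text
13.25 [0.43772206 0.36354682 0.03004849] [ 6.28765684e-01  5.82480550e-01  1.62996408e+00 -1.27239589e-04
  9.27270105e-01  1.83474979e+00] [-1.15155253 -1.28520939  7.04540923] 0.06096020469506742
```

View pics/w7.png

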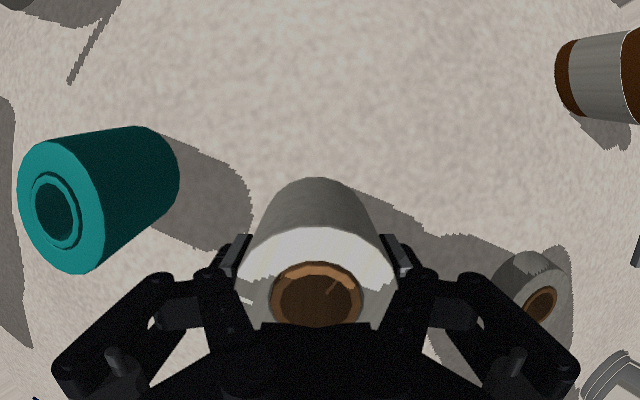

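>>> {"op": "arm_command", "data": {"steps": [[[0,0,0.01],0],[[0,0,0.03],0],[[0,0,0.06],0],[[0,0,0.09],0],[[0,0,0.12],0],[[0,0,0.145],0],[[0,0,0.155],0],[[0,0,0.16],0],[[0,0,0.16],0],[[0,0,0.16],0]]}}

```text
clock: 14.3
ee_pos: [0.4369, 0.3629, 0.1875]
orientation: [-1.362, 0.937, -0.936]
force: [0.7, 0.3, -2.4]
opening: 0.061
```

```bash
python3 -c "
from h import *;d=wshot('w8')
im=cv2.imread('pics/w8.png');cv2.imwrite('pics/c8.png',cv2.resize(im[150:350,210:420],None,fx=2.8,fy=2.8,interpolation=cv2.INTER_CUBIC))"
```

```text
14.3 [0.43686575 0.36292272 0.18749481] [ 6.28729840e-01  3.78748200e-01  1.52043804e+00 -2.46268027e-05
  1.24436517e+00  1.83474147e+00] [ 0.67775874  0.25518197 -2.43098749] 0.060983903465760075
```

View pics/c8.png

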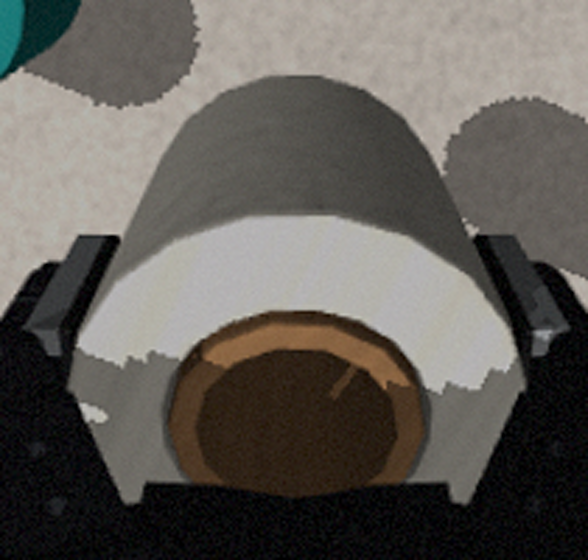

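Run:
```python
from h import *
from scipy.optimize import least_squares
for n in ("w7","w8"):
    d=load(f"pics/{n}.pkl")
    def circ(q,rad,h):  # q: off x, off z, drop, tilt about jaw axis
        th=np.linspace(0,2*np.pi,360,endpoint=False)
        P=np.c_[rad*np.cos(th),np.full(360,-h),rad*np.sin(th)]  # tool axes rel. to roll bottom
        c,s=np.cos(q[3]),np.sin(q[3]);Rx=np.array([[1,0,0],[0,c,-s],[0,s,c]])
        P=P@Rx.T+np.array([q[0],.030+q[2],q[1]])
        return np.array([wproj(d,d["Rt"]@p+d["p"]) for p in P])
    for q in ([0,0,0,0],[0,.003,0,0],[0,0,.003,0],[0,0,0,.03]):
        print(n,q,[round(float(circ(q,r,h)[:,1].min()),1) for r,h in ((.031,0),(.031,.08),(.017,.08))], np.round([circ(q,.031,.08)[:,0].min(),circ(q,.031,.08)[:,0].max()],1))
im=cv2.imread('pics/w7.png');cv2.imwrite('pics/c7.png',cv2.resize(im[150:350,210:420],None,fx=2.8,fy=2.8,interpolation=cv2.INTER_CUBIC))
```

```text
w7 [0, 0, 0, 0] [173.5, 224.0, 262.4] [228.6 396.6]
w7 [0, 0.003, 0, 0] [168.3, 215.3, 254.5] [227.6 397.6]
w7 [0, 0, 0.003, 0] [172.4, 220.8, 258.3] [230.5 394.8]
w7 [0, 0, 0, 0.03] [173.8, 232.0, 269.2] [229.3 395.9]
w8 [0, 0, 0, 0] [173.5, 224.0, 262.4] [228.6 396.6]
w8 [0, 0.003, 0, 0] [168.3, 215.3, 254.5] [227.5 397.6]
w8 [0, 0, 0.003, 0] [172.4, 220.8, 258.3] [230.5 394.8]
w8 [0, 0, 0, 0.03] [173.8, 232.0, 269.2] [229.3 395.9]
```

View pics/c7.png

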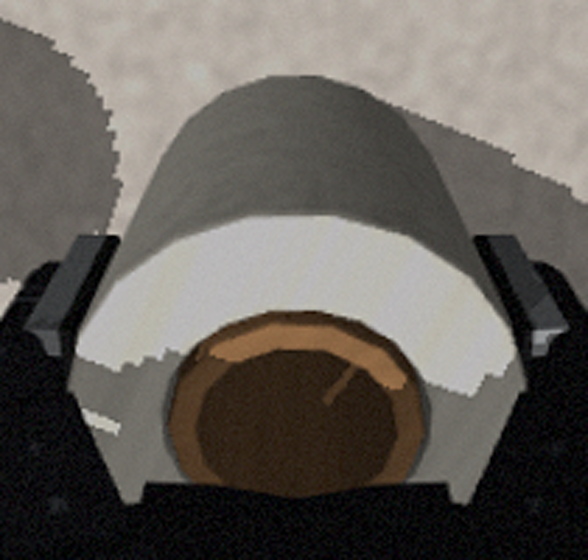

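>>> {"op": "arm_command", "data": {"steps": [[[0.005,-0.014,0],0],[[0.014,-0.036,0],0],[[0.025,-0.065,0],0],[[0.038,-0.1,0],0],[[0.052,-0.136,0],0],[[0.066,-0.172,0],0],[[0.08,-0.208,0],0],[[0.093,-0.244,0],0],[[0.106,-0.278,0],0],[[0.118,-0.31,0],0],[[0.128,-0.336,0],0],[[0.135,-0.353,0],0],[[0.138,-0.362,0],0],[[0.138,-0.362,0],0],[[0.138,-0.362,0],0],[[0.138,-0.362,0],0],[[0.138,-0.362,0],0]]}}

```text
clock: 16.05
ee_pos: [0.5751, 0.0021, 0.1889]
orientation: [-1.36, 0.935, -0.936]
force: [-0.1, -0.2, -1.0]
opening: 0.0608
```

```bash
python3 -c "
from h import *;d=wshot('w9')
im=cv2.imread('pics/w9.png');cv2.imwrite('pics/c9.png',cv2.resize(im[90:350,210:420],None,fx=2.3,fy=2.3,interpolation=cv2.INTER_CUBIC))
print('spindle tip',wproj(d,[.5748,-.0007,.097]),'foot',wproj(d,[.5748,-.0007,.012]))
from plant import get_image
for n in('scene','top'):
    x=get_image(n);pickle.dump(x,open(f'pics/{n}9.pkl','wb'));cv2.imwrite(f'pics/{n}9.png',x['color'][:,:,::-1])
im=cv2.imread('pics/scene9.png');cv2.imwrite('pics/c9s.png',cv2.resize(im[120:250,230:370],None,fx=4.4,fy=4.4,interpolation=cv2.INTER_CUBIC))
"
```

```text
16.05 [0.57505905 0.00205823 0.1888627 ] [-6.01280009e-02  3.91747541e-01  1.49907070e+00  4.66253069e-05
  1.25068580e+00  1.14469464e+00] [-0.05362668 -0.18826532 -0.99429771] 0.06080181791829892
spindle tip (np.float64(317.1933086041372), np.float64(197.5241832195207)) foot (np.float64(316.74670267674236), np.float64(175.11697907202006))
```

View pics/c9.png

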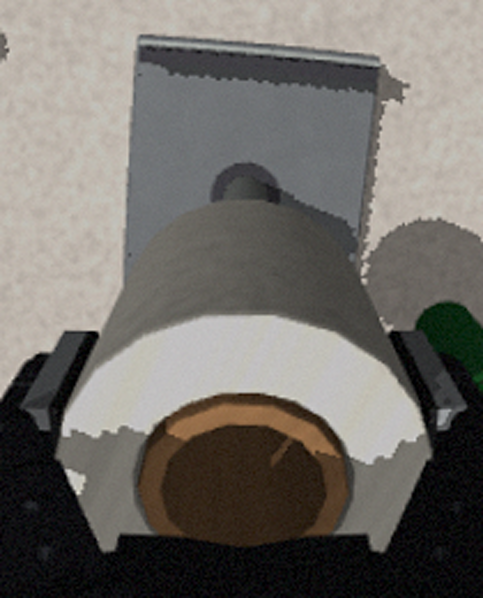

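View pics/c9s.png

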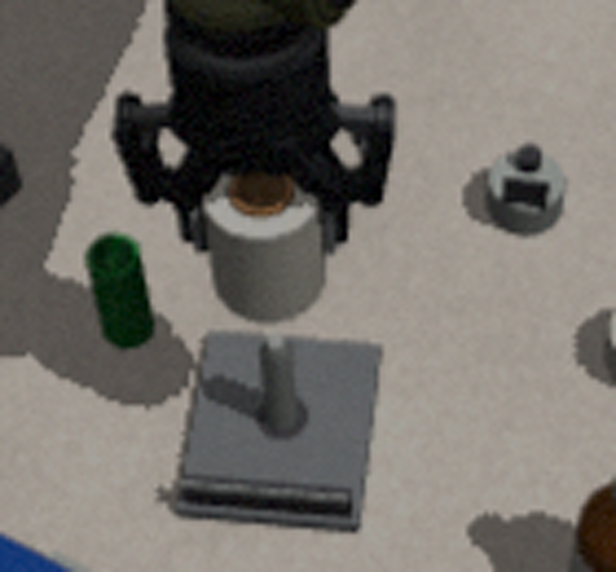

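Run:
```python
from h import *
im=cv2.imread('pics/top9.png');cv2.imwrite('pics/c9t.png',cv2.resize(im[130:260,280:420],None,fx=4.4,fy=4.4,interpolation=cv2.INTER_CUBIC))
S=load("pics/scene9.pkl");np.set_printoptions(precision=4,suppress=True)
a=lambda u,v:(u/4.4+230,v/4.4+120)
print("hole top",onz(S,*a(263,192),.239)); print("tip",onz(S,*a(278,342),.097))
print("pred tip px from hole:",[ (proj(S,onz(S,*a(263,192),.239)*[1,1,0]+[0,0,.097])[i]-(230,120)[i])*4.4 for i in (0,1)])
```

```text
hole top [0.58  0.006 0.239]
tip [0.578  0.0054 0.097 ]
pred tip px from hole: [np.float64(277.46598939916305), np.float64(344.97635097083634)]
```

View pics/c9t.png

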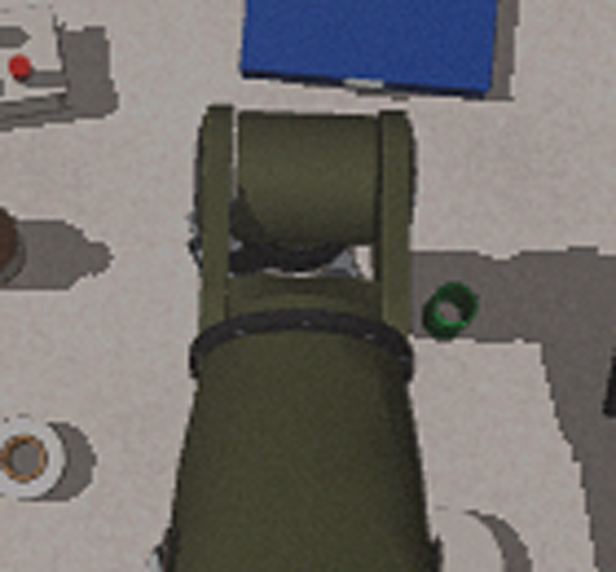

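>>> {"op": "arm_command", "data": {"steps": [[[0,-0.001,-0.01],0],[[0,-0.001,-0.025],0],[[0,-0.001,-0.04],0],[[0,-0.001,-0.052],0],[[0,-0.001,-0.058],0],[[0,-0.001,-0.062],0],[[0,-0.001,-0.066],0],[[0,-0.001,-0.07],0],[[0,-0.001,-0.074],0],[[0,-0.001,-0.078],0],[[0,-0.001,-0.078],0]]}}

```text
clock: 17.3
ee_pos: [0.575, 0.0002, 0.1102]
orientation: [-1.36, 0.937, -0.936]
force: [0.9, 0.1, -0.6]
opening: 0.0608
```

```bash
python3 -c "
from h import *;d=wshot('w10')
from plant import get_image
x=get_image('scene');im=x['color'][:,:,::-1];cv2.imwrite('pics/c10s.png',cv2.resize(im[120:250,230:370],None,fx=4.4,fy=4.4,interpolation=cv2.INTER_CUBIC))
"
```

```text
17.3 [5.74984301e-01 2.08377033e-04 1.10228162e-01] [-6.33382015e-02  4.79541409e-01  1.57019900e+00  9.59510671e-06
  1.09265190e+00  1.14265778e+00] [ 0.87753268  0.09597268 -0.61599223] 0.06083610787321861
```

View pics/c10s.png

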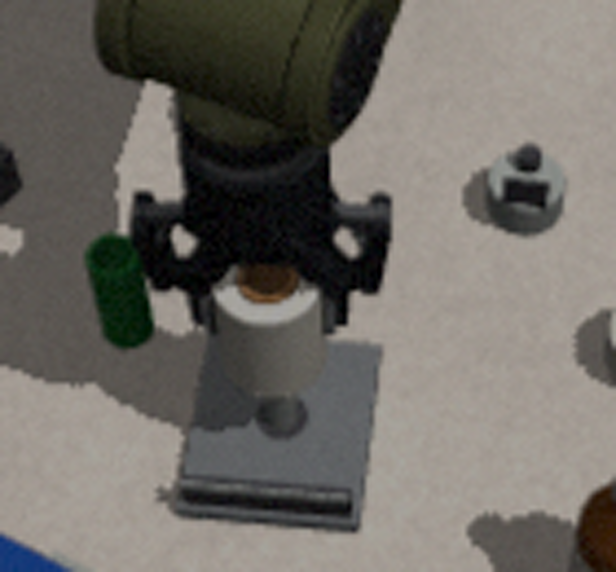

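View pics/w10.png

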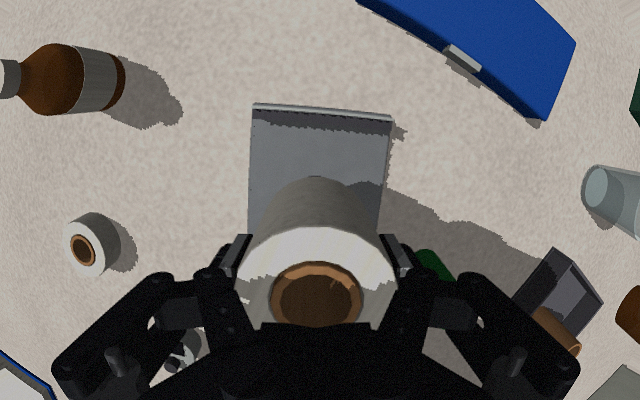

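>>> {"op": "arm_command", "data": {"steps": [[[0,0,-0.005],0],[[0,0,-0.011],0],[[0,0,-0.017],0],[[0,0,-0.023],0],[[0,0,-0.029],0],[[0,0,-0.035],0],[[0,0,-0.041],0],[[0,0,-0.047],0],[[0,0,-0.053],0],[[0,0,-0.057],0],[[0,0,-0.06],0],[[0,0,-0.062],0],[[0,0,-0.062],0]]}}

```text
clock: 18.7
ee_pos: [0.5752, 0.0002, 0.0486]
orientation: [-1.36, 0.937, -0.936]
force: [0.9, 0.4, -1.8]
opening: 0.0609
```

>>> {"op": "arm_command", "data": {"steps": [[[0,0,-0.002],0],[[0,0,-0.004],0],[[0,0,-0.005],0],[[0,0,-0.006],0],[[0,0,-0.006],0],[[0,0,-0.006],0]]}}

```text
clock: 19.3
ee_pos: [0.5752, 0.0002, 0.0428]
orientation: [-1.36, 0.936, -0.936]
force: [0.4, 0.1, -1.2]
opening: 0.0608
```

>>> {"op": "arm_command", "data": {"steps": [[[0,0,-0.0005],0],[[0,0,-0.001],0],[[0,0,-0.001],0],[[0,0,-0.001],0]]}}

```text
clock: 19.7
ee_pos: [0.5753, 0.0002, 0.0421]
orientation: [-1.36, 0.936, -0.937]
force: [-2.3, -0.5, 4.3]
opening: 0.0608
```

>>> {"op": "arm_command", "data": {"steps": [[[0,0,-0.0005],0],[[0,0,-0.0005],0],[[0,0,-0.0005],0]]}}

```text
clock: 20.0
ee_pos: [0.5753, 0.0002, 0.0421]
orientation: [-1.36, 0.936, -0.937]
force: [-6.7, -0.3, 11.9]
opening: 0.0605
```

>>> {"op": "arm_command", "data": {"steps": [[[0,0,0],0],[[0,0,0],0],[[0,0,0],0],[[0,0,0],0],[[0,0,0],0],[[0,0,0],0],[[0,0,0],0],[[0,0,0],0]], "hand": 1}}

```text
clock: 20.8
ee_pos: [0.5752, 0.0002, 0.0413]
orientation: [-1.36, 0.936, -0.936]
force: [0.6, -0.1, 0.2]
opening: 0.0854
```

>>> {"op": "arm_command", "data": {"steps": [[[0,0,0.008],0],[[0,0,0.02],0],[[0,0,0.04],0],[[0,0,0.07],0],[[0,0,0.105],0],[[0,0,0.14],0],[[0,0,0.17],0],[[0,0,0.185],0],[[0,0,0.19],0],[[0,0,0.19],0],[[0,0,0.19],0]]}}

```text
clock: 21.9
ee_pos: [0.5749, 0.0002, 0.2305]
orientation: [-1.361, 0.937, -0.936]
force: [-0.3, -0.2, -0.3]
opening: 0.0855
```

```bash
python3 -c "
from h import *;d=wshot('w11')
from plant import get_image
x=get_image('scene');im=x['color'][:,:,::-1];cv2.imwrite('pics/s11.png',im);cv2.imwrite('pics/c11s.png',cv2.resize(im[120:250,150:350],None,fx=3.9,fy=3.9,interpolation=cv2.INTER_CUBIC))
"
```

```text
21.9 [5.74852354e-01 2.22137092e-04 2.30467861e-01] [-6.33236872e-02  3.56741129e-01  1.44776714e+00 -3.61190143e-06
  1.33837520e+00  1.14269762e+00] [-0.31007558 -0.21595301 -0.27020366] 0.0854540169836617
```

View pics/c11s.png

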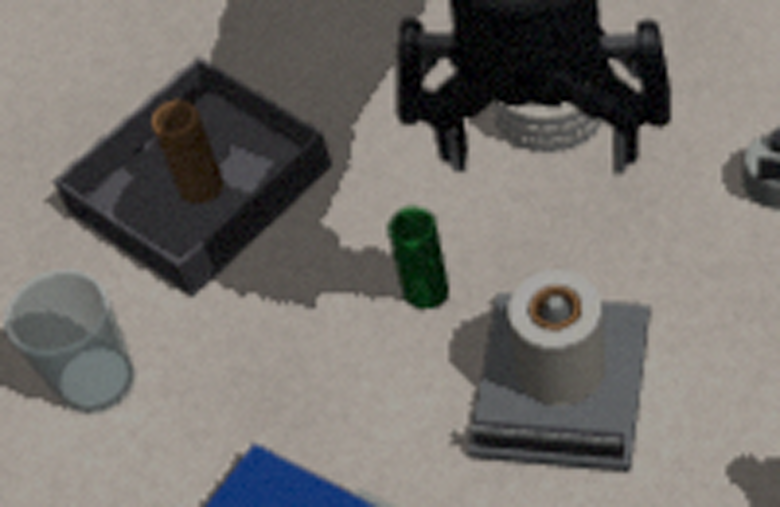

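View pics/w11.png

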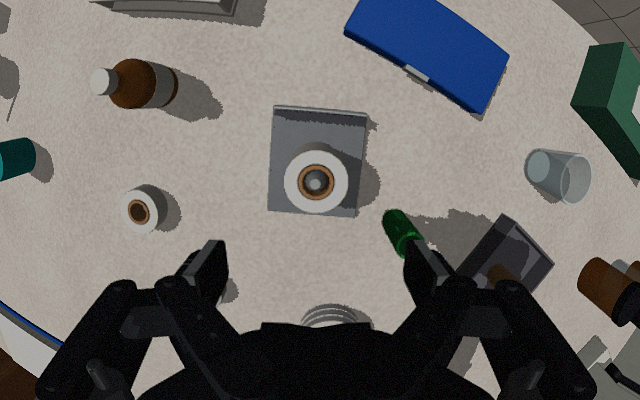

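The roll sits on the spindle with the tip showing in its hole at pixel (316,182). The core stands in the tray. The bystanders match the first picture, and the gripper is clear.

```bash
python3 -c "
from plant import manip;print(manip.job_done())"
```

```text
the job is handed in; nothing more can be done
None
```

I moved the empty core off the spindle and stood it upright in the waste tray. I then lowered the full-width white roll onto the spindle in small steps until it touched the base plate, let go, backed the gripper off, and handed the job in at about 22 s of the 64 s allowed.

**Seating:** The wrist felt no notable force while the spindle entered the roll. It read about 4 N at first contact and about 12 N upward, with about 7 N sideways, at the last press. Contact came at TCP height 0.042 m, where a roll resting on the 12 mm plate should be.

**Final pictures:** The last pictures show the roll upright on the spindle with the tip visible in its hole, and the core standing in the tray. By eye, the things beside the work have not moved.

**Disagreement:** The cameras disagreed by up to about 6 mm on absolute positions. I aimed by the wrist camera, with the scene camera agreeing to about 2 mm on how the roll lined up with the spindle. No check failed.

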